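Zero and start the timer of the nib bowl

ROBOT

A 6-joint arm with a two-finger parallel gripper is mounted at the origin on the work surface; the furniture and walls round the work are solid. World frame = base frame: x ahead of the robot, y to its left, z up, the work surface at z = 0. Lengths are in mm, angles in rad, forces in N, time in s.
With the tool pointing down it reaches from about 250 to 850 mm from the base axis. Payload 12.5 kg.
Tool frame: the origin (TCP) lies at the very end of the fingers, on their centre line; the grasp point (between the pads) lies 19 mm behind it; z points along the fingers, y is the line along which they close (so a half turn about z gives the same grasp; the last joint's range is limited). The gripper opens to 93 mm and grips with 3 to 60 N. Pads are 15 mm wide; open, the fingers measure 128 mm over their backs; the gripper's body (75 mm by 188 mm) begins 65 mm behind the grasp point.
Start: joints at [-1.23, 0.351, 1.652, -0, 1.139, -0.085], TCP at [227.194, -500.867, 218.633] pointing down, gripper open.
Joint ranges: [-2.75, 2.75], [-0.79, 2.1], [0.01, 2.65], [-1.57, 4.71], [0.07, 3.14], [-2.87, 2.87]. Speed limits (rad/s): [2.22, 2.22, 2.79, 3.14, 3.14, 3.14].

INTERFACE

Orientations are given as a unit quaternion [x, y, z, w].
In Python, from bench import robot, viewer, finish_job gives the robot as it stands.
- The arm moves only by the shell command python3 -m inch 'ROWS' [FORCE]. ROWS is JSON, a list of rows, each a list of 3 entries, a list of its own where there are three numbers: the shift along the tool's x, y, z normalised to -1 to 1, where 1 is 80 mm, then the turn, a rotation vector about the tool's x, y, z normalised to -1 to 1, where 1 is 180 degrees, then the closure, from 0 (fully open) to 1 (shut). A call has 1 to 12 rows; each row is the pose to reach, as a shift and turn from the pose commanded when the call began, along the tool's axes at that moment, turning the shorter way round; what a row does not reach only later rows make up. A row lasts 1/10 s, in which the tool goes at most 50 mm and 8.59 degrees, less where a joint would pass 70% of its speed; a pose out of reach is approached as far as the arm can. A call with a number of a shift or a turn outside -1 to 1 is refused whole. A call with a gripper value outside its range is refused whole. The fingers move at their own pace and stop on an object; FORCE is the grip in N (left out, the last holds). Time passes only in rows, so rows that repeat a pose let the fingers close. It gives the time, the measured TCP pose, the force, the opening and the grip force at its end, in the units of the state.
- robot.get_obs(): the state, without advancing time (a new reading comes with each control period).
- viewer.capture(name): name is "side" or "top" or "wrist"; returns a dict with "frame" (420x560x3 uint8, red, green, blue), "intrinsics" (3x3 intrinsics, pixels), "k1" (the pictures are not rectified: a ray, as slopes to the right and down, at radius r is drawn at 1 + k1 r^2 times it, then the intrinsics apply), "camera_from_world" (4x4, takes a point from world to camera coordinates). Camera axes: x right, y up, looking along -z (the intrinsics and any distortion apply to the point x, -y, -z); pixel columns grow to the right and rows downward; lengths in mm; the calibration is good to about 2 mm. A picture is of the moment at which its call begins. There is no depth.
- finish_job(): hands the job in; it is judged then, once.
The state is a dict: "time": time; "joint_positions": joint angles; "qvel": joint speeds; "joint_efforts": joint torques, N m; "eef_pos": TCP position; "orientation": TCP orientation; "contact_force": force on the tool from outside, world axes, zero at the start; "moment": the same for the moment, N m; "width": opening from 0.0 (shut) to 1.0 (fully open); "finger_force": force on a finger pad.
Only numpy, scipy, OpenCV 4.12 (cv2) and the standard library are available. Lean on these libraries where they do the work, as an engineer would, in place of code of your own. Each camera call takes 0.05 s, during which the arm holds its last target. There are 200 camera calls.

TASK

The nibs in the small steel bowl have just been set to cool: use the timer that stands directly behind that bowl, seen from the robot. With the fingertips, lightly, first press its round key down to zero it, then push down the raised end of its rocker bar until the bar has tipped fully over, and withdraw. Press only: do not lift or shove the timer, and leave the other two timers, the bowl and everything else as they are.

Things in the scene. Friction and masses are not known exactly. Their poses are not given: they have to be found in the camera images.
- timer_a: Loose white timer, 140 (its y) x 66 (its x) x 34 mm, 0.35 kg; display in its front (-x, towards the robot). Origin: centre of the underside. On top: round zeroing key, 20 mm across, at y = +48 mm (robot's left); grey rocker bar 72 x 26 x 8 mm along y, pivot at y = -22, z = 44 mm. It belongs to the small round steel bowl of nibs, which stands 85 to 95 mm in front of it, on the robot's side.
- timer_a_key (a joint): Zeroing key of timer_a: m it is pressed down; 0 up, 0.006 fully down; a spring returns it (1.2 N to start, 4.8 N fully down).
- timer_a_rocker (a joint): Rocker bar of timer_a, rad: 0 = stopped (its outer end, -y, is raised and its inner end low), 0.28 = running (outer end fully down, inner end raised). It stays where it is left; about 2 to 4 N on the outer end turns it.
- timer_b: White timer just like timer_a. It belongs to the tall tumbler, which stands 85 to 95 mm in front of it, on the robot's side.
- timer_b_key (a joint): Zeroing key of timer_b: m it is pressed down; 0 up, 0.006 fully down; a spring returns it (1.2 N to start, 4.8 N fully down).
- timer_b_rocker (a joint): Rocker bar of timer_b, rad: 0 = stopped (its outer end, -y, is raised and its inner end low), 0.28 = running (outer end fully down, inner end raised). It stays where it is left; about 2 to 4 N on the outer end turns it.
- timer_c: White timer just like timer_a. It belongs to the single praline, which stands 85 to 95 mm in front of it, on the robot's side.
- timer_c_key (a joint): Zeroing key of timer_c: m it is pressed down; 0 up, 0.006 fully down; a spring returns it (1.2 N to start, 4.8 N fully down).
- timer_c_rocker (a joint): Rocker bar of timer_c, rad: 0 = stopped (its outer end, -y, is raised and its inner end low), 0.28 = running (outer end fully down, inner end raised). It stays where it is left; about 2 to 4 N on the outer end turns it.
- timer_a_key_top (a point): Centre of the top of timer_a's zeroing key, 45 mm above the counter when up; moves down with the key.
- timer_a_rocker_end (a point): Point on top of timer_a's rocker bar, on its outer (-y) part, 28 mm from the pivot and 8 mm from the bar's end; about 56 mm above the counter when stopped, about 8 mm lower when running; moves with the bar.
- nib_bowl: Small round steel bowl of dark nibs, 76 mm across, 35 mm high, loose. Origin: centre of its underside.
- glass_1: Tumbler, 74 mm across, 98 mm high, loose. Origin: centre of its underside.
- praline: One chocolate praline, 25 x 25 x 16 mm, loose. Origin: centre of its underside.

How it is judged:
By the outcome, as a careful person would: the job done as asked, in the order asked, and still so for the second after the job is handed in, with the robot touching nothing.
It also fails if it takes over 40 s, if anything falls off the work surface, if the arm or the gripper's body presses on something with over 40 N, if the wrist force passes 120 N, or if a joint passes its speed limit or range.

## Working session

There is one attempt and no reset: what is moved stays moved. The work goes in short steps, Python scripts to look and compute and a shell command to move; the robot and the scene stay as the last step left them, time stands still between calls to the robot, and variables do not carry over. Pictures are saved under pics/ and viewed, at most 10 in all, crops included, and the job is handed in when it is done.

```bash
mkdir -p pics; cat > h.py <<'E'
import numpy as np, cv2, pickle
from scipy.spatial.transform import Rotation as R
def ray(c,u,v):
    K=np.array(c["intrinsics"]);k=c["k1"];T=np.array(c["camera_from_world"])
    d=np.array([(u-K[0,2])/K[0,0],(v-K[1,2])/K[1,1]]);s=d.copy()
    for _ in range(30): s=d/(1+k*(s@s))
    r=T[:3,:3].T@np.array([s[0],-s[1],-1]); o=-T[:3,:3].T@T[:3,3]
    return o,r/np.linalg.norm(r)
def plane(c,u,v,z):
    o,r=ray(c,u,v); return o+r*(z-o[2])/r[2]
def proj(c,p):
    K=np.array(c["intrinsics"]);T=np.array(c["camera_from_world"])
    q=T[:3,:3]@np.array(p)+T[:3,3]; s=np.array([q[0],-q[1]])/-q[2]; s=s*(1+c["k1"]*(s@s))
    return K[0,0]*s[0]+K[0,2],K[1,1]*s[1]+K[1,2]
def tri(c1,p1,c2,p2):
    o1,r1=ray(c1,*p1);o2,r2=ray(c2,*p2)
    t=np.linalg.lstsq(np.c_[r1,-r2],o2-o1,rcond=None)[0]
    a=o1+t[0]*r1;b=o2+t[1]*r2
    return (a+b)/2,np.linalg.norm(a-b)
def shot(n,f):
    from bench import viewer
    c=viewer.capture(n);cv2.imwrite(f"pics/{f}.png",c["frame"][:,:,::-1]);pickle.dump(c,open(f"pics/{f}.pkl","wb"));return c
def load(f): return pickle.load(open(f"pics/{f}.pkl","rb"))
E
python3 - <<'E'
from h import *
a=shot("top","t0");b=shot("side","s0")
from bench import robot
o=robot.get_obs();print(o["time"],o["eef_pos"],R.from_quat(o["orientation"]).as_matrix().round(3),o["contact_force"])
E
```

```text
0.1 [ 227.08813139 -500.60038635  218.19326087] [[ 0.911  0.413 -0.   ]
 [ 0.413 -0.911  0.001]
 [ 0.    -0.001 -1.   ]] [ 0.20387176  0.53087754 -0.648767  ]
```

View pics/t0.png

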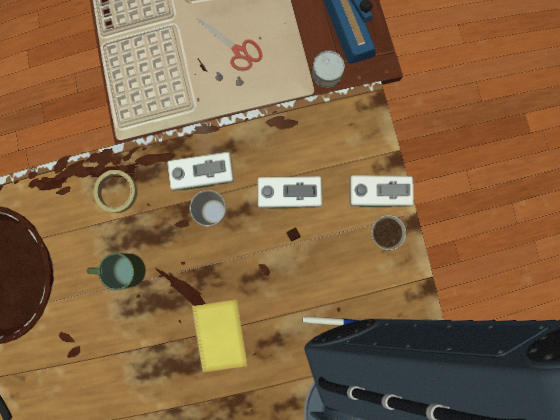

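View pics/s0.png

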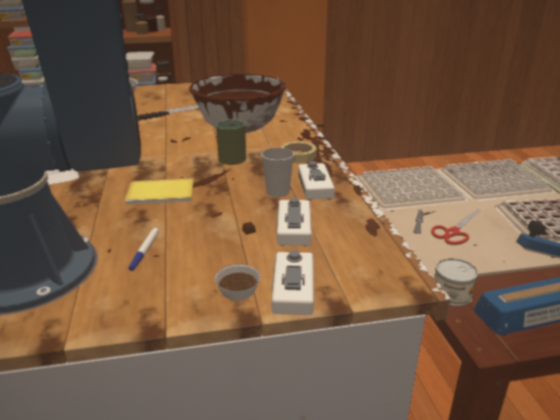

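The top view shows three timers, at (200,171), (290,192) and (382,191), and the steel bowl of nibs at (389,233). The bowl stands in front of the rightmost timer, which in the side view is at (293,281) with its key at (294,257). I'll enlarge both views.

```bash
python3 - <<'E'
from h import *
a=load("t0");b=load("s0")
f=lambda c,x,y,w,h:cv2.resize(c["frame"][y:y+h,x:x+w,::-1],None,fx=5,fy=5,interpolation=cv2.INTER_CUBIC)
cv2.imwrite("pics/crop0.png",np.hstack([f(a,342,165,80,90),f(b,255,240,80,90)]))
for c,n in((a,"top"),(b,"side")): print(n,(-np.array(c["camera_from_world"])[:3,:3].T@np.array(c["camera_from_world"])[:3,3]).round())
# white bodies in the top view: centroid & angle at top plane
g=cv2.cvtColor(a["frame"],cv2.COLOR_RGB2HSV);m=((g[...,1]<45)&(g[...,2]>170)).astype(np.uint8)
m[:,:340]=0;m[:160]=0;m[215:]=0
cs=max(cv2.findContours(m,0,2)[0],key=cv2.contourArea);q=cv2.boxPoints(cv2.minAreaRect(cs))
for p in q:print(p,plane(a,*p,34).round(1))
print(plane(a,389,233,35),plane(a,362,190.5,45))
E
```

```text
top [ 351.  190. 1148.]
side [ 517. -726.  534.]
[351. 176.] [518.8  38.6  34. ]
[412. 176.] [522.5 -97.   34. ]
[412. 204.] [460.6 -96.8  34. ]
[351. 204.] [457.6  38.1  34. ]
[396.23085384 -45.63415731  35.        ] [486.25375595  15.97622606  45.        ]
```

View pics/crop0.png

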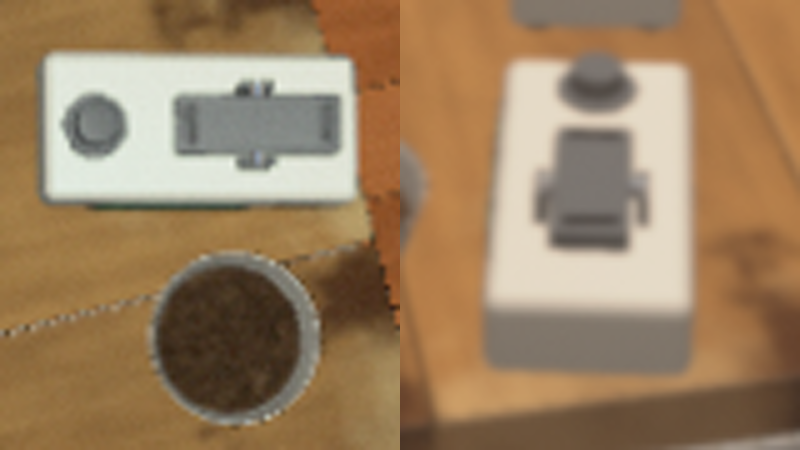

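The crop shows, for both views: the key top at crop (99,120) and (597,68), and the middle of the rocker's outer top edge at (339,124) and about (592,222). I'll triangulate these.

```bash
python3 - <<'E'
from h import *
a=load("t0");b=load("s0")
T=lambda x,y:(342+x/5-.4,165+y/5-.4)
S=lambda x,y:(255+(x-400)/5-.4,240+y/5-.4)
for n,p,q in(("key",(99,120),(597,68)),("outer",(339,124),(592,219)),("inner",(176,124),(596,131)),("body far-left",(42,54),(508,62)),("body near right",(356,203),(487,311)),("body far right",(356,54),(692,311))):
    print(n,tri(a,T(*p),b,S(*q)))
E
```

```text
key (array([491.52360493,  16.9625914 ,  42.32610707]), np.float64(1.6784756720813214))
outer (array([492.4816331 , -85.78255086,  53.96281581]), np.float64(4.752574807849293))
inner (array([491.79348175, -17.19838612,  39.41707624]), np.float64(3.3203341777099826))
body far-left (array([489.57564974,  37.03211317,  37.36746865]), np.float64(60.12567937732512))
body near right (array([460.81090776, -99.99886727,  27.60748609]), np.float64(4.366786352844965))
body far right (array([525.52321334, -99.58643838,  30.81388293]), np.float64(2.270107347341368))
```

Triangulation puts the key top at about (491.5, 17, 45), the rocker's outer point at about (492, -80) and the timer square to the axes. I'll close the gripper and turn it so that its closing line lies along world x, then travel over.

```bash
python3 -m inch '[[[0.25,-0.2,0],[0,0,-0.045],1],[[0.5,-0.4,0],[0,0,-0.09],1],[[0.75,-0.6,0],[0,0,-0.135],1],[[1,-0.8,0],[0,0,-0.18],1],[[1,-0.8,0],[0,0,-0.225],1],[[1,-0.8,0],[0,0,-0.27],1],[[1,-0.8,0],[0,0,-0.315],1],[[1,-0.8,0],[0,0,-0.364],1],[[1,-0.8,0],[0,0,-0.364],1],[[1,-0.8,0],[0,0,-0.364],1]]' 10
python3 -m inch '[[[0.33,0.17,0],[0,0,0],1],[[0.66,0.34,0],[0,0,0],1],[[1,0.5,0],[0,0,0],1]]'
python3 -m inch '[[[0.33,0.17,0],[0,0,0],1],[[0.66,0.34,0],[0,0,0],1],[[1,0.5,0],[0,0,0],1]]'
python3 -m inch '[[[0.33,0.17,0],[0,0,0],1],[[0.66,0.34,0],[0,0,0],1],[[1,0.5,0],[0,0,0],1]]'
python3 -m inch '[[[0.33,0.17,0],[0,0,0],1],[[0.66,0.34,0],[0,0,0],1],[[1,0.5,0],[0,0,0],1],[[1,0.5,0],[0,0,0],1],[[1,0.5,0],[0,0,0],1]]'
python3 -c "
from h import *
from bench import robot
o=robot.get_obs();print(o['time'],o['eef_pos'],R.from_quat(o['orientation']).as_matrix().round(4),o['contact_force'],o['width'],o['finger_force'])"
```

```text
time: 1.1
eef_pos: [273.6, -409.4, 218.5]
orientation: [0.709, 0.705, 0.0, -0.0]
contact_force: [-0.5, 0.6, -0.3]
width: 0.186
finger_force: 0.0
time: 1.4
eef_pos: [314.0, -328.7, 218.5]
orientation: [0.709, 0.705, 0.0, -0.0]
contact_force: [0.2, -0.0, 0.3]
width: 0.003
finger_force: 0.0
time: 1.7
eef_pos: [354.3, -248.6, 218.6]
orientation: [0.709, 0.705, 0.0, 0.0]
contact_force: [0.3, -0.1, 0.4]
width: 0.008
finger_force: 0.0
time: 2.0
eef_pos: [394.4, -168.6, 218.7]
orientation: [0.709, 0.705, 0.0, 0.0]
contact_force: [1.0, -1.1, -0.1]
width: 0.004
finger_force: 0.0
time: 2.5
eef_pos: [434.0, -89.6, 218.5]
orientation: [0.708, 0.706, -0.0, -0.0]
contact_force: [-0.4, -0.4, 0.4]
width: 0.004
finger_force: 0.0
2.5 [434.02021422 -89.6374721  218.54024066] [[ 2.6e-03  1.0e+00 -3.0e-04]
 [ 1.0e+00 -2.6e-03 -1.0e-04]
 [-1.0e-04 -3.0e-04 -1.0e+00]] [-0.35553225 -0.42764089  0.36056648] 0.003656557577160527 0.0
```

```bash
python3 -m inch '[[[0.33,0.18,0],[0,0,0],1],[[0.67,0.36,0],[0,0,0],1],[[0.67,0.36,0.3],[0,0,0],1],[[0.67,0.36,0.6],[0,0,0],1]]'
python3 -m inch '[[[0.33,0.18,0],[0,0,0],1],[[0.67,0.36,0.3],[0,0,0],1],[[0.67,0.36,0.8],[0,0,0],1],[[0.67,0.36,0.8],[0,0,0],1],[[0.67,0.36,0.8],[0,0,0],1]]'
python3 - <<'E'
from h import *
s=shot("side","s1");w=shot("wrist","w1")
cv2.imwrite("pics/v1.png",np.hstack([cv2.resize(s["frame"][180:340,200:360,::-1],(400,400),interpolation=2),cv2.resize(w["frame"][:,:,::-1],(400,400))]))
print(-np.array(w["camera_from_world"])[:3,:3].T@np.array(w["camera_from_world"])[:3,3])
E
```

```text
time: 2.9
eef_pos: [463.3, -36.7, 170.3]
orientation: [0.708, 0.706, 0.0, 0.001]
contact_force: [-1.1, -0.2, -1.1]
width: 0.007
finger_force: 0.0
time: 3.4
eef_pos: [491.6, 16.4, 107.1]
orientation: [0.708, 0.706, -0.0, -0.0]
contact_force: [-0.7, -0.5, -0.0]
width: 0.006
finger_force: 0.0
[493.51222604  85.77513    273.09778228]
```

View pics/v1.png

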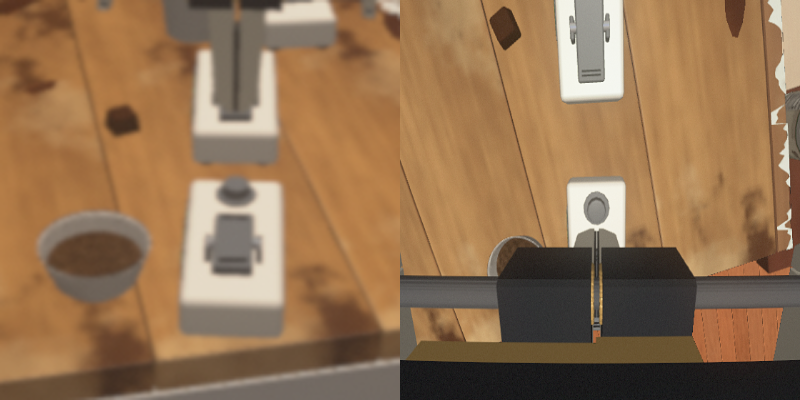

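The wrist picture shows the key top at about (195,207) of the 400 px panel and the closed fingertips in line with it; the side view shows them above the key. I'll check the key position from the wrist view.

```bash
python3 - <<'E'
from h import *
w=load("w1");a=load("t0")
g=w["frame"][185:238,235:315];cv2.imwrite("pics/c2.png",cv2.resize(g[:,:,::-1],None,fx=8,fy=8,interpolation=2))
p=(195.5*1.4,206*1.05)
print(plane(w,*p,45),tri(w,p,a,(342+99/5-.4,165+24-.4)), tri(w,p,load("s0"),(294,253.2)))
print(proj(w,(491.6,16.4,45)))
E
```

```text
[492.4762823   22.04254848  45.        ] (array([493.01099402,  13.8997606 ,  18.54955415]), np.float64(1.9544123572156906)) (array([492.34435118,  20.65176483,  40.03353854]), np.float64(0.2188228040747036))
(np.float64(272.571548178313), np.float64(223.51552860709376))
```

View pics/c2.png

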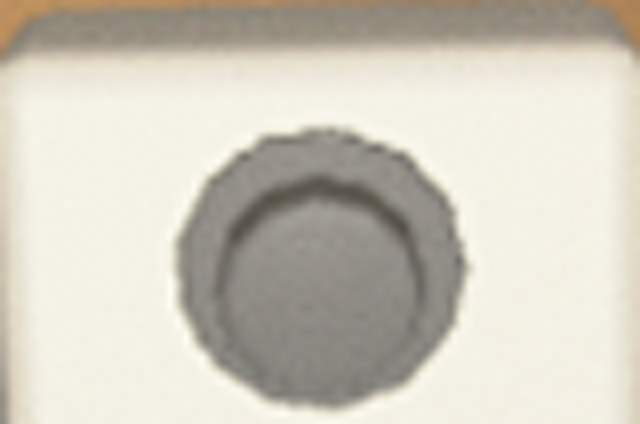

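The key top's centre is at crop (320,290), giving about (492.5, 18). I'll make a small correction and descend.

```bash
python3 -m inch '[[[0.02,0.01,0.2],[0,0,0],1],[[0.02,0.01,0.45],[0,0,0],1],[[0.02,0.01,0.65],[0,0,0],1],[[0.02,0.01,0.7],[0,0,0],1],[[0.02,0.01,0.7],[0,0,0],1],[[0.02,0.01,0.7],[0,0,0],1]]'
python3 -m inch '[[[0,0,0.02],[0,0,0],1],[[0,0,0.04],[0,0,0],1],[[0,0,0.06],[0,0,0],1],[[0,0,0.08],[0,0,0],1],[[0,0,0.08],[0,0,0],1],[[0,0,0.08],[0,0,0],1]]'
```

```text
time: 4.1
eef_pos: [493.4, 18.7, 51.9]
orientation: [0.708, 0.706, 0.001, 0.001]
contact_force: [-0.3, 0.6, -0.4]
width: 0.004
finger_force: 0.0
time: 4.7
eef_pos: [492.7, 19.0, 44.3]
orientation: [0.708, 0.707, 0.0, 0.0]
contact_force: [1.1, 0.1, 1.1]
width: 0.006
finger_force: 0.9
```

```bash
python3 -m inch '[[[0,0,0.02],[0,0,0],1],[[0,0,0.035],[0,0,0],1],[[0,0,0.035],[0,0,0],1],[[0,0,0.035],[0,0,0],1]]'
python3 -m inch '[[[0,0,0.01],[0,0,0],1],[[0,0,0.02],[0,0,0],1],[[0,0,0.02],[0,0,0],1],[[0,0,0.02],[0,0,0],1]]'
```

```text
time: 5.1
eef_pos: [492.7, 18.9, 41.5]
orientation: [0.708, 0.707, 0.0, 0.0]
contact_force: [-0.6, 1.1, 4.3]
width: 0.003
finger_force: 1.7
time: 5.5
eef_pos: [492.7, 18.9, 39.9]
orientation: [0.708, 0.707, 0.0, 0.0]
contact_force: [0.0, -0.2, 5.1]
width: 0.005
finger_force: 2.2
```

```bash
python3 -m inch '[[[0,0,0.005],[0,0,0],1],[[0,0,0.01],[0,0,0],1],[[0,0,0.01],[0,0,0],1],[[0,0,0.01],[0,0,0],1]]'

```

```text
time: 5.9
eef_pos: [492.7, 18.9, 39.2]
orientation: [0.708, 0.707, 0.0, 0.0]
contact_force: [-0.1, 0.0, 6.7]
width: 0.003
finger_force: 3.6
```

```bash
python3 -m inch '[[[0,0,0.005],[0,0,0],1],[[0,0,0.007],[0,0,0],1],[[0,0,0.007],[0,0,0],1],[[0,0,0.007],[0,0,0],1]]'

```

```text
time: 6.3
eef_pos: [492.8, 19.0, 39.0]
orientation: [0.708, 0.707, 0.0, 0.0]
contact_force: [-2.2, 0.3, 13.3]
width: 0.01
finger_force: 7.0
```

The force has jumped to 13 N with no further travel, so the key is on its stop. I'll withdraw straight up and move over to the rocker's outer end.

```bash
python3 -m inch '[[[0,0,-0.15],[0,0,0],1],[[0,0,-0.35],[0,0,0],1],[[0,0,-0.55],[0,0,0],1],[[-0.2,0,-0.55],[0,0,0],1],[[-0.62,0,-0.55],[0,0,0],1]]'
python3 -m inch '[[[-0.4,0,0],[0,0,0],1],[[-0.62,-0.01,0],[0,0,0],1],[[-0.62,-0.01,0],[0,0,0],1],[[-0.62,-0.01,0],[0,0,0],1]]'
python3 - <<'E'
from h import *
s=shot("side","s2");w=shot("wrist","w2")
cv2.imwrite("pics/v2.png",np.hstack([cv2.resize(s["frame"][220:340,220:340,::-1],(400,400),interpolation=2),cv2.resize(w["frame"][100:260,200:360,::-1],(400,400),interpolation=2)]))
E
```

```text
time: 6.8
eef_pos: [492.5, -30.0, 83.0]
orientation: [0.707, 0.707, 0.0, 0.0]
contact_force: [0.6, -0.2, -0.1]
width: 0.003
finger_force: 0.0
time: 7.2
eef_pos: [491.4, -80.1, 82.4]
orientation: [0.708, 0.706, -0.0, -0.0]
contact_force: [0.7, 0.9, 0.3]
width: 0.004
finger_force: 0.0
```

View pics/v2.png

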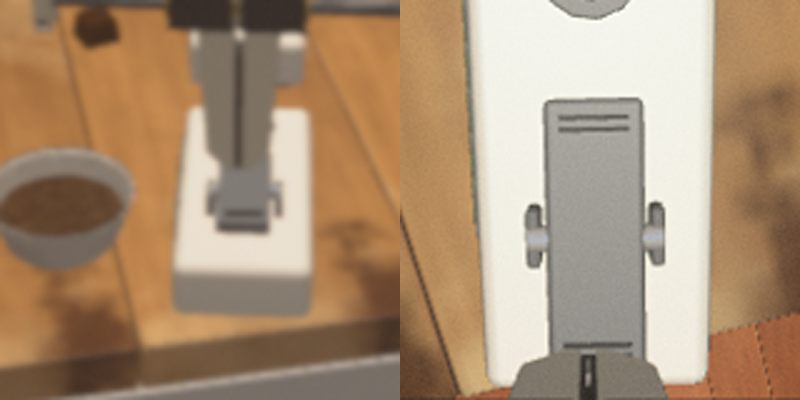

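The wrist picture shows the rocker still stopped, its pivot pins at about row 238 on columns 538 and 655 of the panel, and its inner end at row 100. I'll check the pivot position.

```bash
python3 - <<'E'
from h import *
w=load("w2");f=lambda x,y:(200+(x-400)/2.5-.3,100+y/2.5-.3)
print(plane(w,*f(596,238),44),plane(w,*f(593,100),42),proj(w,(492,-81,56)))
E
```

```text
[494.64178898 -52.51942457  44.        ] [493.86711355 -17.11309833  42.        ] (np.float64(274.1142891996184), np.float64(242.1278828046099))
```

```bash
python3 -m inch '[[[0,0,0.1],[0,0,0],1],[[0,0,0.22],[0,0,0],1],[[0,0,0.28],[0,0,0],1],[[0,0,0.28],[0,0,0],1],[[0,0,0.28],[0,0,0],1]]'
```

```text
time: 7.8
eef_pos: [491.6, -80.2, 59.9]
orientation: [0.708, 0.707, -0.0, -0.0]
contact_force: [0.2, -0.4, -0.1]
width: 0.004
finger_force: 0.0
```

Pivot at y ≈ -52.5 agrees with the plan: the contact is about 28 mm out. I'll shift about 1 mm in x and press down in stages.

```bash
python3 -m inch '[[[0,0.01,0.02],[0,0,0],1],[[0,0.01,0.04],[0,0,0],1],[[0,0.01,0.06],[0,0,0],1],[[0,0.01,0.08],[0,0,0],1],[[0,0.01,0.08],[0,0,0],1]]'
python3 -m inch '[[[0,0,0.015],[0,0,0],1],[[0,0,0.03],[0,0,0],1],[[0,0,0.04],[0,0,0],1],[[0,0,0.04],[0,0,0],1]]'
```

```text
time: 8.3
eef_pos: [492.4, -80.2, 53.5]
orientation: [0.708, 0.707, -0.0, -0.0]
contact_force: [0.2, 0.1, -0.2]
width: 0.005
finger_force: 0.0
time: 8.7
eef_pos: [492.6, -80.4, 50.5]
orientation: [0.708, 0.707, 0.0, 0.0]
contact_force: [0.4, -1.3, 0.5]
width: 0.006
finger_force: 0.5
```

```bash
python3 -m inch '[[[0,0,0.01],[0,0,0],1],[[0,0,0.02],[0,0,0],1],[[0,0,0.02],[0,0,0],1],[[0,0,0.02],[0,0,0],1]]'
python3 -m inch '[[[0,0,0.006],[0,0,0],1],[[0,0,0.012],[0,0,0],1],[[0,0,0.012],[0,0,0],1],[[0,0,0.012],[0,0,0],1]]'
```

```text
time: 9.1
eef_pos: [492.5, -80.1, 48.8]
orientation: [0.708, 0.707, 0.0, -0.0]
contact_force: [0.4, 0.2, 0.7]
width: 0.008
finger_force: 0.5
time: 9.5
eef_pos: [492.5, -80.3, 47.9]
orientation: [0.708, 0.707, 0.0, 0.0]
contact_force: [0.9, -1.3, 2.0]
width: 0.008
finger_force: 1.1
```

```bash
python3 -m inch '[[[0,0,0.006],[0,0,0],1],[[0,0,0.012],[0,0,0],1],[[0,0,0.012],[0,0,0],1],[[0,0,0.012],[0,0,0],1]]'
python3 - <<'E'
from h import *
shot("wrist","w3")
E
```

```text
time: 9.9
eef_pos: [492.5, -80.3, 46.9]
orientation: [0.708, 0.707, 0.0, 0.0]
contact_force: [-0.2, -3.4, 2.4]
width: 0.009
finger_force: 1.4
```

```bash
python3 - <<'E'
from h import *
s=shot("side","s3");w=load("w3")
cv2.imwrite("pics/v3.png",np.hstack([cv2.resize(s["frame"][220:340,220:340,::-1],(400,400),interpolation=2),cv2.resize(w["frame"][100:260,200:360,::-1],(400,400),interpolation=2)]))
E
```

```text
(no output)
```

View pics/v3.png

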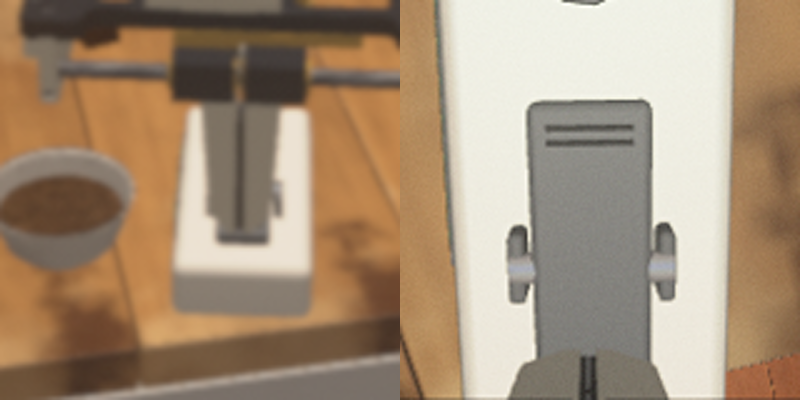

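The fingertips sit on the bar's outer end and the bar is tipping; the timer looks unmoved. I'll press slightly further, following the bar's sideways drag, until it stops.

```bash
python3 -m inch '[[[-0.006,0,0.005],[0,0,0],1],[[-0.01,0,0.012],[0,0,0],1],[[-0.01,0,0.012],[0,0,0],1],[[-0.01,0,0.012],[0,0,0],1]]'

```

```text
time: 10.4
eef_pos: [492.4, -80.9, 45.9]
orientation: [0.708, 0.707, 0.0, -0.0]
contact_force: [1.1, 1.3, 1.6]
width: 0.006
finger_force: 0.9
```

```bash
python3 -m inch '[[[0,0,0.006],[0,0,0],1],[[0,0,0.012],[0,0,0],1],[[0,0,0.012],[0,0,0],1],[[0,0,0.012],[0,0,0],1]]'

```

```text
time: 10.8
eef_pos: [492.5, -81.0, 45.2]
orientation: [0.708, 0.707, 0.0, -0.0]
contact_force: [-0.8, 2.6, 6.1]
width: 0.006
finger_force: 3.0
```

```bash
python3 -m inch '[[[0,0,0.006],[0,0,0],1],[[0,0,0.006],[0,0,0],1],[[0,0,0.006],[0,0,0],1]]'

```

```text
time: 11.1
eef_pos: [492.5, -81.0, 45.0]
orientation: [0.708, 0.707, 0.0, -0.0]
contact_force: [-2.3, 2.6, 11.5]
width: 0.008
finger_force: 5.3
```

It's on the stop at 11.5 N with no further travel. I'll withdraw and move up and clear.

```bash
python3 -m inch '[[[0,0,-0.1],[0,0,0],1],[[0,0,-0.4],[0,0,0],1],[[0,0,-1],[0,0,0],1],[[0,0,-1],[0,0,0],1],[[0,0,-1],[0,0,0],1]]'
python3 -m inch '[[[0,0,-0.6],[0,0,0],1],[[-0.6,0,-0.8],[0,0,0],1],[[-1,-0.5,-0.8],[0,0,0],1],[[-1,-1,-0.8],[0,0,0],1]]'
python3 -m inch '[[[-0.6,-0.6,0],[0,0,0],1],[[-1,-1,0],[0,0,0],1],[[-1,-1,0],[0,0,0],1],[[-1,-1,0],[0,0,0],1],[[-1,-1,0],[0,0,0],1],[[-1,-1,0],[0,0,0],1]]'
python3 - <<'E'
from h import *
s=shot("side","s4");a=shot("top","t4")
f=lambda c,x,y,w,h:cv2.resize(c["frame"][y:y+h,x:x+w,::-1],None,fx=5,fy=5,interpolation=2)
cv2.imwrite("pics/v4.png",np.hstack([f(a,342,165,80,90),f(s,255,240,80,90)]))
E
```

```text
time: 11.6
eef_pos: [492.7, -81.2, 125.3]
orientation: [0.708, 0.707, 0.0, 0.001]
contact_force: [-0.4, -0.6, 0.0]
width: 0.008
finger_force: 0.0
time: 12.0
eef_pos: [411.3, -163.2, 187.6]
orientation: [0.708, 0.706, -0.0, -0.0]
contact_force: [0.1, -0.7, 0.4]
width: 0.008
finger_force: 0.0
time: 12.6
eef_pos: [332.7, -240.1, 188.1]
orientation: [0.707, 0.707, 0.0, -0.001]
contact_force: [0.2, 0.1, 0.3]
width: 0.007
finger_force: 0.0
```

View pics/v4.png

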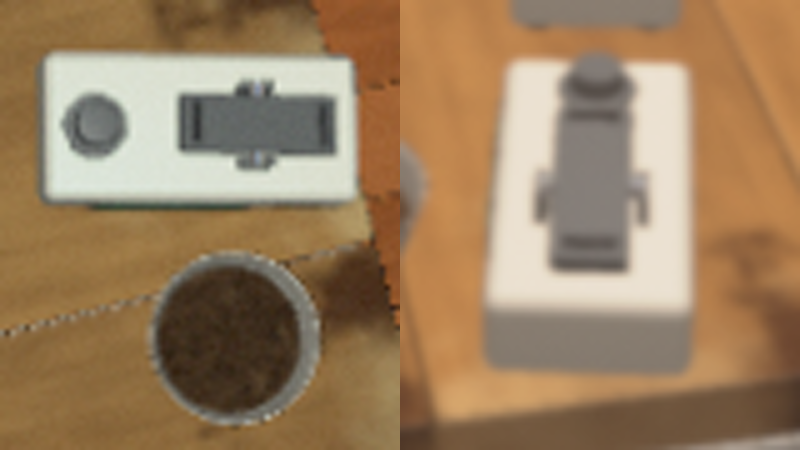

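The top and side crops show the timer and bowl unmoved, the key up again, and the rocker's outer end lowered (its top edge now near (592,243), formerly 219). I'll check the drop.

```bash
python3 - <<'E'
from h import *
a=load("t4");b=load("s4")
T=lambda x,y:(342+x/5-.4,165+y/5-.4)
S=lambda x,y:(255+(x-400)/5-.4,240+y/5-.4)
print(tri(a,T(335,124),b,S(590,249)),tri(a,T(180,124),b,S(596,112)))
E
```

```text
(array([492.90500997, -86.77243028,  43.23897596]), np.float64(2.963909404521232)) (array([491.28458938, -17.44917054,  47.2425129 ]), np.float64(4.181501061971349))
```

The outer end dropped about 10.7 mm and the inner end rose about 8 mm. Full tip is about 10 mm at each end, so the bar is fully over.

```bash
python3 -c "
from bench import finish_job
print(finish_job())"
```

```text
the job is handed in; nothing more can be done
None
```

Job handed in: on the timer behind the nib bowl I pressed the key to its stop, then tipped the rocker fully over and withdrew, taking 12.6 s; in the final pictures that timer and the bowl had not moved.

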